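Unlock and open the water filter's service cover with the panel key

ROBOT

A 6-joint arm with a two-finger parallel gripper is mounted at the origin on a cart in front of the work surface, level with it; the furniture and walls round the work are solid. World frame = base frame: x ahead of the robot, y to its left, z up, the work surface at z = 0. Lengths are in m, angles in rad, forces in N, time in s.
With the tool pointing down it reaches from about 0.4 to 0.925 m from the base axis. Payload 3.4 kg.
Tool frame: the origin (TCP) lies between the finger pads; the fingertips stand 14 mm ahead of it and the grasp point (between the pads) lies 5 mm behind it; z points along the fingers, y is the line along which they close (so a half turn about z gives the same grasp; the last joint's range is limited). The gripper opens to 85 mm and grips with 20 to 120 N. Pads are 22 mm wide; open, the fingers measure 114 mm over their backs; the gripper's body (76 mm by 85 mm) begins 54 mm behind the grasp point. The pads swing forward as they close: fully open they stand 13 mm farther back than shut.
Start: joints at [1.256, 0.307, 1.506, -0, 1.328, -0.073], TCP at [0.137, 0.558, 0.245] pointing down, gripper open.
Joint ranges: [-3.12, 3.12], [-1.05, 2.28], [0.14, 2.33], [-1.42, 4.57], [0.1, 2.73], [-2.68, 2.68]. Speed limits (rad/s): [2.57, 2.57, 3.14, 3.14, 3.14, 3.14].

INTERFACE

Orientations are given as a 3x3 rotation matrix whose columns are the frame's x, y, z axes.
In Python, from station import robot, claw, solver, viewer, finish_job gives the robot as it stands. Calls block until the motion is done:
- robot.move_ptp(position, orientation): joint-space move of the TCP to a pose.
- robot.move_straight(position, rot=None, velocity=0.15): straight line of the TCP; rot=None keeps the orientation; velocity is the mean speed in m/s.
- robot.move_j(angles): joint-space move.
- claw.release() and claw.close(): open the fingers fully, or close them until they stop; the grip force is fixed at half the most.
- robot.hold(seconds).
- solver.inverse_kinematics(position, orientation): joint angles nearest the present ones, or None.
- robot.state(): the state.
- viewer.snapshot(name): name is "scene" or "top" or "wrist"; returns the picture (400x640x3 uint8, red, green, blue); there is no depth.
- viewer.camera_info(name): a dict with "fovy" (degrees; the focal length in pixels is half the picture's height over the tangent of half this angle, whatever the lens; pixels are square), "cx", "cy" (the principal point, pixels), "world_from_camera" (4x4, takes a point from camera to world coordinates); the wrist camera has in their place "hand_eye" (4x4, takes a point from camera to tool coordinates, whose origin is the TCP and whose axes are the flange's). Camera axes: x right, y up, looking along -z (the intrinsics and any distortion apply to the point x, -y, -z); pixel columns grow to the right and rows downward; lengths in m; the calibration is good to about 2 mm. A picture is of the moment at which its call begins: read the wrist's pose just before it. camera_info takes no time and is no camera call.
A pose or a line that the arm cannot do raises robot.Unreachable and nothing moves.
- finish_job(): hands the job in; it is judged then, once.
The state is a dict: "clock": time; "q": joint angles; "dq": joint speeds; "effort": joint torques, N m; "position": TCP position; "tcp_rot": TCP orientation; "ft_force": force on the tool from outside, world axes, zero at the start; "moment": the same for the moment, N m; "grip_width": finger opening in m; "finger_force": force on a finger pad.
Only numpy, scipy, OpenCV 4.12 (cv2) and the standard library are available. Lean on these libraries where they do the work, as an engineer would, in place of code of your own. Each camera call takes 0.05 s, during which the arm holds its last target. There are 200 camera calls.

TASK

Open up the water filter for a cartridge change: take the large T-handled square key from the key stand, push it fully down into the square lock in the steel service cover and turn it anticlockwise (seen from above) as far as it goes. Pull the key out and hang it upright in the free slot of the stand again, and only then lift the cover by its pull bar until its spring strut snaps over and holds it fully open. Leave the other two keys hanging where they are and do not shift the jars, mill, onion or lemon standing about.

Things in the scene. Friction and masses are not known exactly. Their poses are not given: they have to be found in the camera images.
- filter_unit: Water filter, fixed: white housing 250 x 170 mm, 100 mm high to the face of its steel cover, clear tank to 198 mm high along its back. Origin under it, on the worktop; x points from the cover's front edge to the tank: housing from x = -100 to +150 mm, y = -85 to +85 mm; a small tap sticks out 33 mm at +y.
- cover (a joint): Cover's hinge: 0 shut, grows as its front edge lifts, stop at 1.65 rad (open, past upright). Steel plate 174 x 170 x 6 mm, 0.25 kg. The lock holds it shut until turned. An over-centre spring strut on its -y side pulls it shut below about 0.8 rad (about 5 N at the pull bar when shut) and throws it open above: let go at 1.0 rad or more and it goes to the stop by itself.
- cover_hinge (a point): Point on the cover's hinge axis at the middle of its width, 94 mm above the worktop; its axes are the cover's (equal to the unit's when shut; y is the hinge axis).
- cover_pull (a point): Middle of the cover's pull bar: a straight round bar 10 mm thick along the hinge direction, 66 mm clear between its two feet, centre 26 mm above the cover's face, so 21 mm free below it. 163 mm in front of and 32 mm above the hinge axis when shut; 43 mm in front of the lock's axis.
- socket (a point): Centre of the mouth of the lock's square socket in the cover: 13 x 13 mm, 18 mm deep, straight walls. The mouth lies 3 mm below the cover's face in a round recess 34 mm across, in a dark round bezel. z up along the lock's axis, x and y along the socket's sides; it turns with the lock.
- lock (a joint): Quarter-turn lock, grows anticlockwise seen from above: starts at 0 to 0.25 rad (locked), stop at 1.45 rad (unlocked). Turns with about 0.06 N m and stays where it is left. The key has about 0.2 rad of play in it: turn the key about 0.2 rad past the stop's angle to bring the lock home, and back again before pulling it out.
- panel_key: The larger T key, plain steel, 0.09 kg. Square shank 11 x 11 mm, 40 mm long, 4 mm tapered tip; above it a round collar 28 mm across, by which it hangs in a stand slot (underside 40 mm above the origin), a slim neck and a flat-sided T handle 14 mm thick (x), 60 mm long (y), 16 mm high, centre 76 mm above the origin. Origin: centre of the tip; z up the shank; x, y along the square's sides.
- small_key: Another key, to be left hanging: the smaller T key, 7 mm square shank, handle 36 mm long and 10 mm thick, 80 mm high; too small for the lock. Origin at its tip, z up.
- tri_key: Another key, to be left hanging: round knob 34 mm across instead of a T, three-cornered shank, 84 mm high. Origin at its tip, z up.
- key_stand: Key stand, fixed: wooden foot 80 x 220 mm; aluminium plate 210 mm long, top 77 mm above the worktop, nothing of the stand higher; three slots 17 mm wide run from its front edge (x = -30 mm) to x = +8 mm at y = -70, 0, +70 mm. Origin under its middle on the worktop; x from the open front to the closed back, y along its length. Which key hangs where varies.
- slot_0 (a point): Seat of the slot at y = -70 mm on the stand, at the plate's top, where a hanging key's axis belongs (within 20 mm); a hung key's origin is 40 mm below it. Axes as the stand's.
- slot_1 (a point): The same for the middle slot (y = 0).
- slot_2 (a point): The same for the slot at y = +70 mm.
- jar_front: Spice jar, 42 mm across, 106 mm high, standing before the key stand (loose). Origin under its middle.
- jar_unit: Spice jar, 44 mm across, 105 mm high, standing before the filter unit (loose). Origin under its middle.
- pepper_mill: Wooden pepper mill, 58 mm across, 170 mm high, between stand and filter unit (loose). Origin under its middle.
- jam_jar: Jam jar, 68 mm across, 90 mm high (loose). Origin under its middle.
- onion: Red onion, 67 mm across, 75 mm high (loose). Origin under its middle.
- lemon: Lemon, 78 x 55 mm, 56 mm high (loose). Origin under its middle.
There are look-alikes about, which are no part of the job. What is shaped like the panel_key but purple or turquoise is not meant.

How it is judged:
On the way, in this order (a step that is already met when the one before it is completed fails the run):
1. the panel key is pushed down into the lock's socket, at least 12 mm below its mouth (horizontal distance between panel_key and socket below 0.004 m and z of panel_key in the frame of socket below -0.012 m and value of joint lock below 0.8 rad), for 0.1 s.
2. the lock is turned anticlockwise to its stop (beyond 1.25 rad) with the key in it (horizontal distance between panel_key and socket below 0.004 m and z of panel_key in the frame of socket below -0.012 m and value of joint lock above 1.25 rad), for 0.1 s.
3. the key hangs in a slot of the stand again, let go, the cover still shut (((horizontal distance between panel_key and slot_0 below 0.02 m and z of panel_key in the frame of slot_0 between -0.046 and -0.034 m) or (horizontal distance between panel_key and slot_1 below 0.02 m and z of panel_key in the frame of slot_1 between -0.046 and -0.034 m) or (horizontal distance between panel_key and slot_2 below 0.02 m and z of panel_key in the frame of slot_2 between -0.046 and -0.034 m)) and angle between panel_key's own z axis and vertical below 0.15 rad and contact force between the fingers and panel_key below 0.05 N and value of joint cover below 0.15 rad), for 0.2 s.
4. the cover has snapped fully open (beyond 1.55 rad) (value of joint cover above 1.55 rad), for 0.2 s.
At the end, for the whole second after the job is handed in: The cover stands fully open (beyond 1.55 of 1.65 rad), held by its strut; the lock is unlocked (beyond 1.2 rad); the panel key hangs at rest in a slot of the stand: axis within 20 mm of the slot's seat, tip 34 to 46 mm below the plate's top, upright within 0.15 rad (((horizontal distance between panel_key and slot_0 below 0.02 m and z of panel_key in the frame of slot_0 between -0.046 and -0.034 m) or (horizontal distance between panel_key and slot_1 below 0.02 m and z of panel_key in the frame of slot_1 between -0.046 and -0.034 m) or (horizontal distance between panel_key and slot_2 below 0.02 m and z of panel_key in the frame of slot_2 between -0.046 and -0.034 m)) and angle between panel_key's own z axis and vertical below 0.15 rad and value of joint cover above 1.55 rad and value of joint lock above 1.2 rad and linear speed of panel_key below 0.03 m/s); the robot touches nothing.
It fails at once if a jar, the mill, the onion or the lemon is shifted by more than 30 mm (distance of any of jar_front, jar_unit, pepper_mill, jam_jar, onion, lemon from where it was at the start of the episode above 0.03 m).
It fails at once if one of the other two keys is shifted by more than 20 mm (distance of any of small_key, tri_key from where it was at the start of the episode above 0.02 m).
It also fails if it takes over 67 s, if anything falls off the work surface, if the arm or the gripper's body presses on something with over 40 N, if the wrist force passes 120 N, or if a joint passes its speed limit or range.

## Working session

There is one attempt and no reset: what is moved stays moved. The work goes in short steps, each a Python script; the robot and the scene stay as the last script left them, time stands still between calls to the robot, and variables do not carry over. Pictures are saved under pics/ and viewed, at most 14 in all, crops included, and the job is handed in when it is done.

```bash
mkdir -p pics; ls; python3 - <<'E'
from station import robot, viewer
import cv2, numpy as np
for n in ("scene","top"):
    im=viewer.snapshot(n); cv2.imwrite(f"pics/{n}0.png",im[:,:,::-1])
    print(n,viewer.camera_info(n))
print(viewer.camera_info("wrist")); print(robot.state())
E
```

```text
pics
scene {'fovy': 56.53892739210701, 'cx': 320.37796494136006, 'cy': 196.78286615765197, 'world_from_camera': array([[ 0.63287143,  0.56640268, -0.52788422, -0.03892771],
       [-0.77423864,  0.45828018, -0.43650177, -0.45649   ],
       [-0.0053169 ,  0.68495786,  0.72856328,  0.85597479],
       [ 0.        ,  0.        ,  0.        ,  1.        ]])}
top {'fovy': 43.108949512045264, 'cx': 311.6405615667335, 'cy': 198.51638680321804, 'world_from_camera': array([[ 5.67626790e-02,  9.76532273e-01, -2.07756391e-01,
         2.58382061e-01],
       [-9.98386997e-01,  5.52731737e-02, -1.29723210e-02,
        -1.18579122e-02],
       [-1.18453502e-03,  2.08157622e-01,  9.78094577e-01,
         1.34929619e+00],
       [ 0.00000000e+00,  0.00000000e+00,  0.00000000e+00,
         1.00000000e+00]])}
{'fovy': 58.258030635554945, 'cx': 317.26361882310164, 'cy': 196.7632056416506, 'hand_eye': array([[-3.84260132e-04,  9.64554134e-01,  2.63884776e-01,
         6.66807055e-02],
       [ 9.99999614e-01,  5.79254038e-04, -6.61129058e-04,
         5.74032262e-04],
       [-7.90551088e-04,  2.63884
[... 252 characters left out ...]
e+00, -7.34819019e-02]), 'dq': array([ 6.43359773e-06, -1.66230684e-03, -4.61407617e-03,  1.15835538e-03,
       -3.75838985e-04, -1.43351927e-03]), 'effort': array([-9.03396067e-04, -4.58529139e+01, -2.52607548e+01, -2.91294655e-04,
        5.62247282e-03,  6.48910131e-06]), 'position': array([0.13696819, 0.55781879, 0.24447486]), 'tcp_rot': array([[-9.71146114e-01,  2.38484636e-01, -5.50719398e-04],
       [ 2.38485248e-01,  9.71144462e-01, -1.79452659e-03],
       [ 1.06861072e-04, -1.87408598e-03, -9.99998238e-01]]), 'ft_force': array([-0.17342501,  0.05173167,  0.20545107]), 'moment': array([-0.03374242, -0.00284405, -0.01132731]), 'finger_force': 0.0, 'grip_width': 0.08542285679175571}
```

View pics/top0.png

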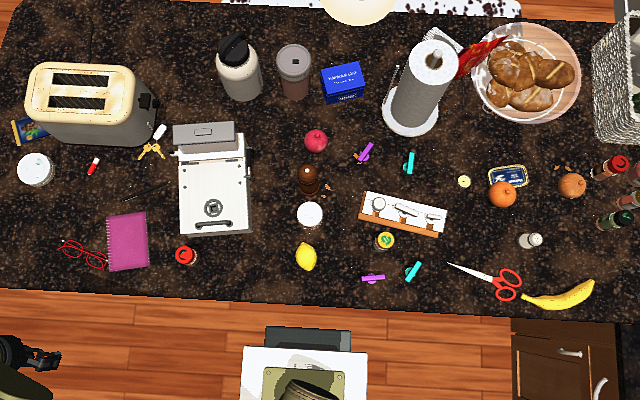

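View pics/scene0.png

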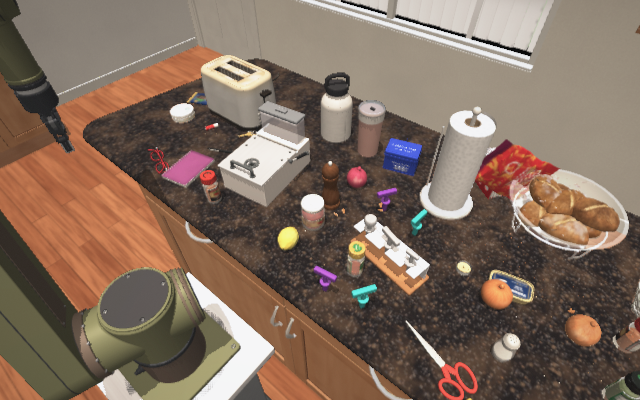

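```bash
cat > h.py <<'E'
import numpy as np, cv2
from station import robot, claw, solver, viewer, finish_job
def cam(name, st=None):
    c=viewer.camera_info(name)
    if name=="wrist":
        T=np.eye(4); T[:3,:3]=st["tcp_rot"]; T[:3,3]=st["position"]; W=T@c["hand_eye"]
    else: W=c["world_from_camera"]
    return dict(f=200/np.tan(np.radians(c["fovy"])/2),cx=c["cx"],cy=c["cy"],W=W)
def ray(C,u,v):
    d=C["W"][:3,:3]@np.array([(u-C["cx"])/C["f"],-(v-C["cy"])/C["f"],-1.])
    return C["W"][:3,3],d/np.linalg.norm(d)
def onz(C,u,v,z):
    o,d=ray(C,u,v); return o+d*(z-o[2])/d[2]
def tri(obs):
    A=np.zeros((3,3));b=np.zeros(3);R=[]
    for C,u,v in obs:
        o,d=ray(C,u,v);P=np.eye(3)-np.outer(d,d);A+=P;b+=P@o;R.append((P,o))
    x=np.linalg.solve(A,b); return x,[float(np.linalg.norm(P@(x-o))) for P,o in R]
def proj(C,p):
    q=np.linalg.inv(C["W"])@np.append(p,1); return C["cx"]+C["f"]*q[0]/-q[2],C["cy"]-C["f"]*q[1]/-q[2]
def down(yaw):  # tool z down, tool y axis at angle yaw from world x
    y=np.array([np.cos(yaw),np.sin(yaw),0]);z=np.array([0,0,-1.]);return np.column_stack([np.cross(y,z),y,z])
def snap(name,tag):
    st=robot.state(); im=viewer.snapshot(name); cv2.imwrite(f"pics/{tag}.png",im[:,:,::-1])
    np.save(f"pics/{tag}.npy",dict(cam(name,st)),allow_pickle=True); return im,cam(name,st)
def load(tag): return cv2.imread(f"pics/{tag}.png"),np.load(f"pics/{tag}.npy",allow_pickle=True).item()
E
python3 - <<'E'
from h import *
np.set_printoptions(precision=4,suppress=True)
C=cam("top")
for n,u,v,z in [("tri",378,203,.12),("midT",405,210,.12),("rT",432,217,.12),("jarF",386,240,.106),("mill",308,170,.17),("jam",310,214,.09),("lock",213,208,.1),("bar",211,224,.126),("jarU",185,256,.105),("pomegr",316,140,.07),("lemon",306,256,.04),("foot_fl",359,223,0.01),("foot_fr",441,236,.01)]:
    print(n,onz(C,u,v,z))
q=robot.state()["q"]
for yaw in np.arange(-3.1,3.2,.4):
    for p in ([.5,-.17,.3],[.52,.24,.3]):
        s=solver.inverse_kinematics(np.array(p),down(yaw)); print(round(yaw,2),p[1],None if s is None else np.round(s,2))
E
```

```text
tri [ 0.5174 -0.1603  0.12  ]
midT [ 0.5036 -0.2274  0.12  ]
rT [ 0.4898 -0.2941  0.12  ]
jarF [ 0.4284 -0.1845  0.106 ]
mill [0.5785 0.0165 0.17  ]
jam [0.4857 0.0067 0.09  ]
lock [0.4854 0.2508 0.1   ]
bar [0.4407 0.2464 0.126 ]
jarU [0.3611 0.3067 0.105 ]
pomegr [0.689  0.0026 0.07  ]
lemon [0.3842 0.0114 0.04  ]
foot_fl [ 0.4831 -0.1245  0.01  ]
foot_fr [ 0.4605 -0.3436  0.01  ]
-3.1 -0.17 None
-3.1 0.24 None
-2.7 -0.17 [-0.41  0.2   1.51 -0.    1.43  2.29]
-2.7 0.24 None
-2.3 -0.17 [-0.41  0.2   1.51 -0.    1.43  1.89]
-2.3 0.24 [ 0.36  0.27  1.42 -0.    1.45  2.66]
-1.9 -0.17 [-0.41  0.2   1.51 -0.    1.43  1.49]
-1.9 0.24 [ 0.36  0.27  1.42 -0.    1.45  2.26]
-1.5 -0.17 [-0.41  0.2   1.51 -0.    1.43  1.09]
-1.5 0.24 [ 0.36  0.27  1.42 -0.    1.45  1.86]
-1.1 -0.17 [-0.41  0.2   1.51 -0.    1.43  0.69]
-1.1 0.24 [ 0.36  0.27  1.42 -0.    1.45  1.46]
-0.7 -0.17 [-0.41  0.2   1.51 -0.    1.43  0.29]
-0.7 0.24 [ 0.36  0.27  1.42 -0.    1.45  1.06]
-0.3 -0.17 [-0.41  0.2   1.51 -0.    1.43 -0.11]
-0.3 0.24 [ 0.36  0.27  1.42 -0.    1.45  0.66]
0.1 -0.17 [-0.41  0.2   1.51 -0.    1.43 -0.51]
0.1 0.24 [ 0.36  0.27  1.42 -0.    1.45  0.26]
0.5 -0.17 [-0.41  0.2   1.51 -0.    1.43 -0.91]
0.5 0.24 [ 0.36  0.27  1.42 -0.    1.45 -0.14]
0.9 -0.17 [-0.41  0.2   1.51 -0.    1.43 -1.31]
0.9 0.24 [ 0.36  0.27  1.42 -0.    1.45 -0.54]
1.3 -0.17 [-0.41  0.2   1.51 -0.    1.43 -1.71]
1.3 0.24 [ 0.36  0.27  1.42 -0.    1.45 -0.94]
1.7 -0.17 [-0.41  0.2   1.51 -0.    1.43 -2.11]
1.7 0.24 [ 0.36  0.27  1.42 -0.    1.45 -1.34]
2.1 -0.17 [-0.41  0.2   1.51 -0.    1.43 -2.51]
2.1 0.24 [ 0.36  0.27  1.42 -0.    1.45 -1.74]
2.5 -0.17 None
2.5 0.24 [ 0.36  0.27  1.42 -0.    1.45 -2.14]
2.9 -0.17 None
2.9 0.24 [ 0.36  0.27  1.42 -0.    1.45 -2.54]
```

```bash
python3 - <<'E'
from h import *
for tag,p,yaw in [("u1",[.47,.27,.30],0.1),("u2",[.47,.19,.30],0.1),("s1",[.50,-.19,.28],-.2),("s2",[.49,-.27,.28],-.2)]:
    robot.move_ptp(np.array(p),down(yaw)); robot.hold(.2); snap("wrist",tag)
print(robot.state()["clock"])
a=[load(t)[0] for t in("u1","u2","s1","s2")]
cv2.imwrite("pics/m1.png",cv2.resize(np.vstack([np.hstack(a[:2]),np.hstack(a[2:])]),(800,500),interpolation=cv2.INTER_AREA))
E
```

```text
4.9917
```

View pics/m1.png

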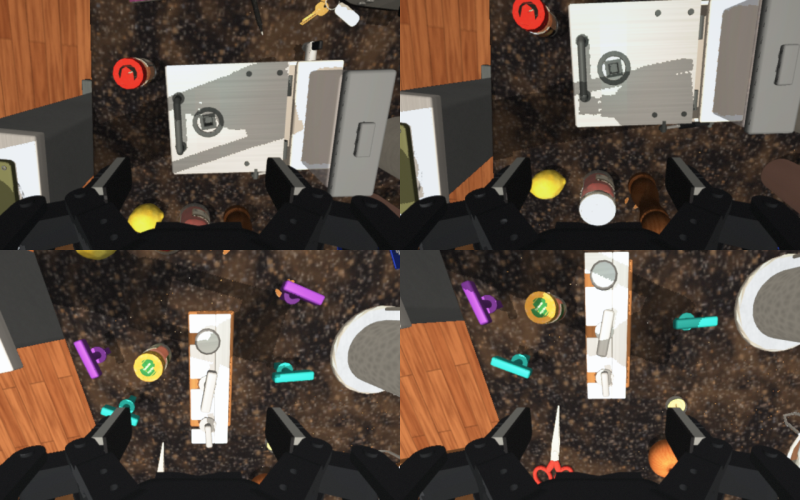

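```bash
python3 - <<'E'
from h import *
o=[]
for t,x,y in [("u1",250,140),("u2",260,55),("s1",275,145),("s2",275,70)]:
    im=load(t)[0][y:y+115,x:x+150]; o.append(cv2.resize(im,(400,300),interpolation=cv2.INTER_CUBIC))  # 2.667,2.609
cv2.imwrite("pics/m2.png",np.vstack([np.hstack(o[:2]),np.hstack(o[2:])]))
E
```

```text
(no output)
```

View pics/m2.png

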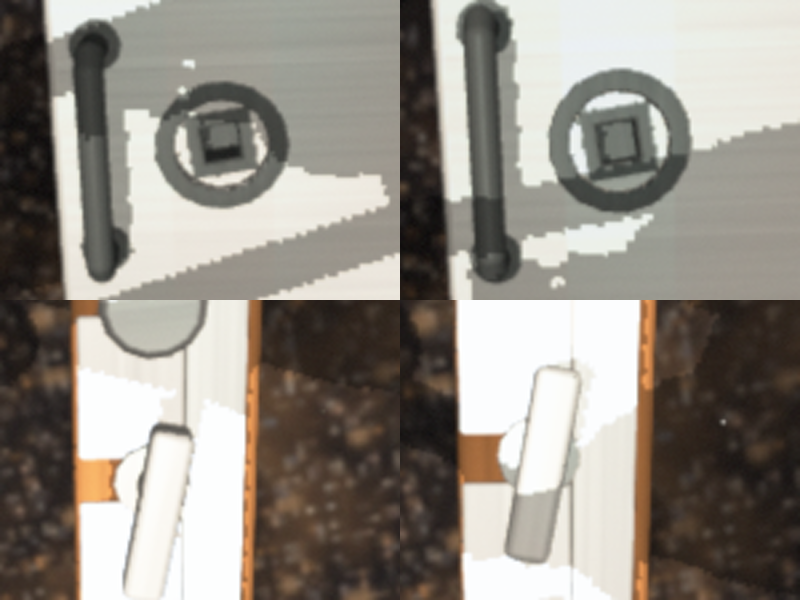

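```bash
python3 - <<'E'
from h import *
o=[]
for t,x,y in [("u1",300,160),("u2",307,75),("s1",300,180),("s2",290,75)]:
    w,h=(66,66) if t[0]=="u" else (100,100)
    im=load(t)[0][y:y+h,x:x+w]; o.append(cv2.resize(im,(300,300),interpolation=cv2.INTER_CUBIC))
cv2.imwrite("pics/m3.png",np.vstack([np.hstack(o[:2]),np.hstack(o[2:])]))
E
```

```text
(no output)
```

View pics/m3.png

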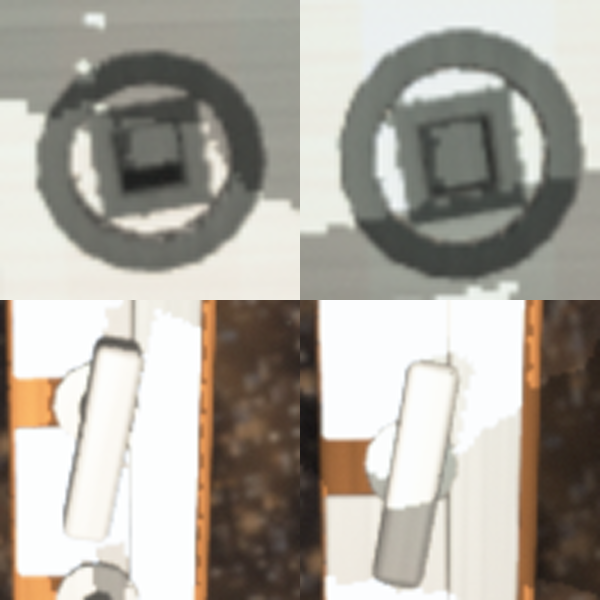

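```bash
python3 - <<'E'
from h import *
np.set_printoptions(precision=4,suppress=True)
C={t:load(t)[1] for t in("u1","u2","s1","s2")}
def px(t,X,Y):
    ox,oy,s,bx,by={"u1":(300,160,300/66,0,0),"u2":(307,75,300/66,300,0),"s1":(300,180,3,0,300),"s2":(290,75,3,300,300)}[t]
    return C[t],ox+(X-bx+.5)/s-.5,oy+(Y-by+.5)/s-.5
def T(n,*o):
    x,r=tri([px(*i) for i in o]); print(n,x,np.round(r,4)); return x
h=[T("h",("s1",102,444),("s2",414.5,473)),T("end1",("s1",119,350),("s2",433,362)),T("end2",("s1",85.5,538),("s2",395,584))]
T("collar",("s1",85,403),("s2",410,462))
print("len",np.linalg.norm(h[1]-h[2]),"dir",np.degrees(np.arctan2(*(h[1]-h[2])[[1,0]])))
T("hole",("u1",150.7,151),("u2",457,154.5)); T("bezel",("u1",152,161),("u2",461,153))
for t,cs in {"u1":[(113,118),(181,111),(187,183),(123,192)],"u2":[(418,118),(489,112),(497,185),(426,197)],"u2 outer":[(395,95),(512,85),(527,203),(412,215)]}.items():
    P=[onz(*px(t[:2],*c),.097) for c in cs]
    print(t,np.mean(P,0),[round(float(np.linalg.norm(P[i]-P[i-1])),4) for i in range(4)],[round(float(np.degrees(np.arctan2(*(P[(i+1)%4]-P[i])[[1,0]])))%90,1) for i in range(4)])
def q(t,X,Y,x0,y0): # m2 crops
    ox,oy={"u1":(250,140),"u2":(260,55),"s1":(275,145),"s2":(275,70)}[t]
    return C[t],ox+(X-x0+.5)*150/400-.5,oy+(Y-y0+.5)*115/300-.5
a,_=tri([q("u1",92,45,0,0),q("u2",482,25,400,0)]);b,_=tri([q("u1",102,268,0,0),q("u2",494,262,400,0)])
print("bar ends",a,b,"mid",(a+b)/2,"normal deg",np.degrees(np.arctan2(*(a-b)[[1,0]]))-90)
E
```

```text
h [ 0.5065 -0.2297  0.1191] [0. 0.]
end1 [ 0.5164 -0.2028  0.1211] [0.0002 0.0002]
end2 [ 0.4959 -0.2584  0.1166] [0.0003 0.0003]
collar [ 0.5046 -0.2294  0.0807] [0.0018 0.0018]
len 0.059440758447319324 dir 69.79942568018971
hole [0.4866 0.2517 0.0901] [0.0002 0.0002]
bezel [0.4865 0.2522 0.1005] [0.0001 0.0001]
u1 [0.4864 0.2534 0.097 ] [0.0162, 0.0142, 0.0156, 0.0136] [11.9, 11.4, 14.1, 13.6]
u2 [0.486  0.2521 0.097 ] [0.0152, 0.0139, 0.0141, 0.0142] [10.4, 13.5, 15.2, 12.4]
u2 outer [0.4867 0.2527 0.097 ] [0.0232, 0.0229, 0.0228, 0.0229] [10.5, 14.8, 11.6, 14.6]
bar ends [0.4381 0.284  0.103 ] [0.4493 0.2103 0.1248] mid [0.4437 0.2472 0.1139] normal deg 8.657283298813198
```

Candidates: purple T's at top-image (364,152) and (373,278), turquoise T's at (409,162) and (413,271), the round tri key at (378,203), the small steel T at (432,217), and the big steel T in the middle slot at (405,210). I choose the middle one: it is plain steel and its handle measures 59 mm, with the top at z = 0.120 (0.121 expected). The crops show its handle at about 70° and the socket square at about 13°, with its centre near (0.4865, 0.2525).

```bash
python3 - <<'E'
from h import *
np.set_printoptions(precision=4,suppress=True)
C=load("s2")[1]; print("jarF",onz(C,227,91,.106))
R=down(-.3526)
robot.move_ptp(np.array([.506,-.2297,.20]),R)
robot.move_straight(np.array([.506,-.2297,.111]),velocity=.08)
s=robot.state();print(s["position"],s["ft_force"])
claw.close(); s=robot.state();print(s["grip_width"],s["finger_force"],s["ft_force"],s["position"],s["clock"])
robot.move_straight(np.array([.506,-.2297,.175]),velocity=.06)
robot.hold(.1); s=robot.state();print(s["grip_width"],s["finger_force"],s["ft_force"],s["clock"])
a,_=snap("wrist","g1"); b,_=snap("scene","g2")
cv2.imwrite("pics/m4.png",np.hstack([a,cv2.resize(b[190:310,300:460],(533,400))])[:,:,::-1][:,::1])
im=cv2.imread("pics/m4.png");cv2.imwrite("pics/m4.png",cv2.resize(im,(800,273)))
E
```

```text
jarF [ 0.4333 -0.1824  0.106 ]
[ 0.5065 -0.2299  0.1115] [ 0.9875 -0.7986  0.1185]
0.01305373337748897 59.17133152484894 [-1.3507  0.368   2.8628] [ 0.5059 -0.2297  0.1112] 7.35
0.013183336755565486 58.86567413806915 [-0.4372  0.0829 -1.3185] 8.6667
```

View pics/m4.png

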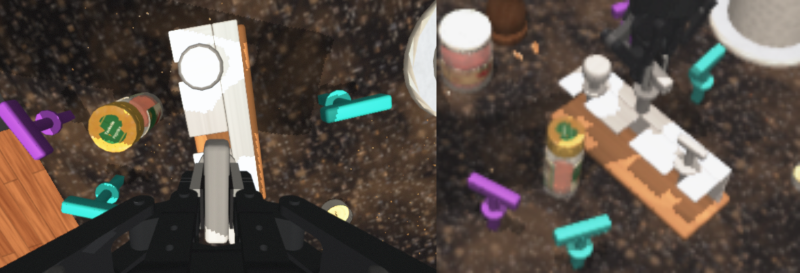

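```bash
python3 - <<'E'
from h import *
im,C=load("g1"); st=robot.state()
R=st["tcp_rot"];p=st["position"]
for u,v in[(315,206),(315,353)]:
    print(R.T@(onz(C,u,v,p[2]+.010)-p))
cv2.imwrite("pics/m5.png",cv2.resize(im[190:370,240:390],(500,600),interpolation=cv2.INTER_CUBIC))
E
```

```text
[ 0.03192823 -0.00096981 -0.00999443]
[-0.02720738 -0.00109141 -0.01000311]
```

View pics/m5.png

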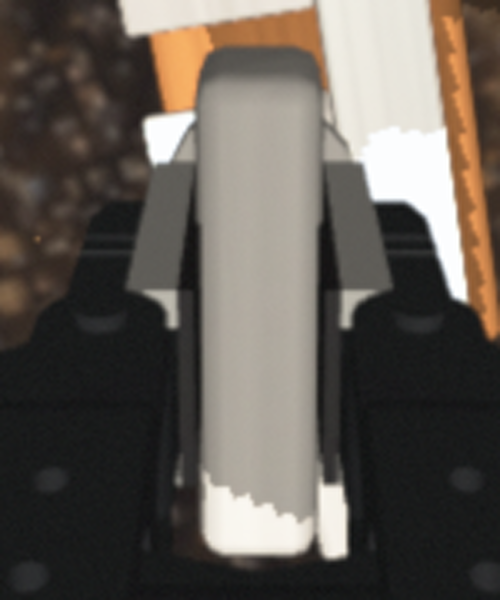

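```bash
cat >> h.py <<'E'
def fz(): s=robot.state(); return s["ft_force"],s["moment"],s["position"],s["grip_width"],s["clock"]
def show(l=""): print(l,*[np.round(x,4) for x in fz()])
E
python3 - <<'E'
from h import *
np.set_printoptions(precision=4,suppress=True)
R=down(.223); p=np.array([.4866,.2525,.30])
robot.move_straight(np.array([.506,-.2297,.30]),velocity=.2)
robot.move_ptp(p,R)
robot.move_straight(np.array([*p[:2],.178]),velocity=.12)
robot.hold(.2); f0=robot.state()["ft_force"]; show("pre")
z=.178
while z>.154:
    z-=.003; robot.move_straight(np.array([*p[:2],z]),velocity=.04); s=robot.state()
    f=s["ft_force"]-f0; print(round(z,3),s["position"],f)
    if abs(f[2])>15: break
E
```

```text
pre [0.9459 0.1072 0.2236] [ 0.054  -0.0187  0.0372] [0.4871 0.2527 0.1788] 0.0128 12.6667
0.175 [0.4864 0.2524 0.1749] [-0.8863 -0.292  -1.1274]
0.172 [0.4864 0.2524 0.1717] [-0.4039 -0.0083 -0.917 ]
0.169 [0.4864 0.2524 0.1687] [-0.917   0.5283 -1.8005]
0.166 [0.4869 0.2527 0.1666] [-1.16   -0.8908  3.6907]
0.163 [0.4873 0.2529 0.1657] [-4.7139 -1.0703 17.9663]
```

```bash
python3 - <<'E'
from h import *
np.set_printoptions(precision=4,suppress=True)
p=np.array([.4866,.2525]); robot.move_straight(np.array([*p,.169]),velocity=.04); robot.hold(.1); f0=robot.state()["ft_force"]
for o in [(-1,0),(-1,-1),(-1,1),(0,-1),(0,1),(1,0),(1,1),(1,-1),(-2,0),(0,-2),(0,2),(2,0)]:
    c=p+np.array(o)*1e-3
    robot.move_straight(np.array([*c,.1685]),velocity=.04)
    robot.move_straight(np.array([*c,.163]),velocity=.04); s=robot.state(); f=s["ft_force"]-f0
    print(o,s["position"],f,s["moment"],round(s["clock"],2))
    if f[2]<6 and s["position"][2]<.1642: break
    if s["clock"]>22: break
E
```

```text
(-1, 0) [0.4853 0.2524 0.1624] [ 0.2579 -1.1503 -0.283 ] [ 0.0163  0.0062 -0.031 ] 14.85
```

```bash
python3 - <<'E'
from h import *
np.set_printoptions(precision=4,suppress=True)
c=np.array([.4856,.2525])
z=.163
while z>.150:
    z-=.003; robot.move_straight(np.array([*c,z]),velocity=.04); s=robot.state(); print(round(z,4),s["position"],s["ft_force"])
    if s["ft_force"][2]>15: break
robot.hold(.2); show("seat")
E
```

```text
0.16 [0.4856 0.2525 0.1598] [ 0.1574 -0.2052 -0.8978]
0.157 [0.4856 0.2525 0.1568] [-0.3099 -0.5815 -1.4906]
0.154 [0.4856 0.2525 0.1538] [-0.4472 -0.8848 -1.3365]
0.151 [0.4861 0.2528 0.1526] [-2.3556 -0.6183  9.8356]
0.148 [0.4871 0.2532 0.1519] [-5.0796 -1.8345 21.8847]
seat [-3.6474 -2.1399 23.2016] [-0.3975  0.9409 -0.0151] [0.4871 0.2532 0.1519] 0.013 16.3
```

```bash
python3 - <<'E'
from h import *
np.set_printoptions(precision=4,suppress=True)
c=np.array([.4856,.2525,.1535]); robot.move_straight(c,velocity=.04); show("start")
y=.223
for y in [.42,.62,.82,1.02,1.22,1.42,1.52,1.62,1.69,1.76,1.82,1.87]:
    robot.move_ptp(c,down(y)); s=robot.state(); t=s["tcp_rot"][:,1]
    print(round(y,2),round(float(np.arctan2(t[1],t[0])),3),s["position"],s["ft_force"],s["moment"],round(s["clock"],2))
    if abs(s["moment"][2])>.8: break
E
```

```text
start [-0.9187 -0.0185 -0.6934] [-0.0195 -0.007   0.0247] [0.4858 0.2526 0.1535] 0.0131 16.5917
0.42 0.416 [0.4855 0.2525 0.1529] [ 0.3155  0.8562 -0.1105] [ 0.029  -0.0233  0.0496] 16.9
0.62 0.614 [0.4855 0.2523 0.153 ] [-0.0453  1.1226 -1.6129] [ 0.0191 -0.0775  0.0091] 17.21
0.82 0.814 [0.4852 0.2522 0.153 ] [-0.5365 -0.8668 -3.4475] [-0.0991 -0.0475 -0.0367] 17.52
1.02 1.013 [0.485  0.2521 0.1531] [ 0.5209 -1.8962 -3.379 ] [-0.2213  0.1178  0.0233] 17.82
1.22 1.213 [0.4849 0.252  0.1531] [-2.3092 -1.6646 -4.1765] [-0.4295  0.2007  0.0018] 18.13
1.42 1.413 [0.4849 0.2519 0.1531] [-1.8453 -3.1681 -4.0581] [-0.7503  0.3754 -0.0561] 18.44
1.52 1.514 [0.4849 0.2518 0.1531] [-1.8881 -5.0426 -4.3074] [-0.9408  0.4424 -0.0899] 18.69
1.62 1.615 [0.4849 0.2518 0.1532] [-2.422  -5.0017 -3.937 ] [-1.0182  0.4366 -0.0284] 18.94
1.69 1.685 [0.4849 0.2517 0.1531] [-1.17   -4.642  -4.0533] [-1.054   0.4596 -0.0858] 19.19
1.76 1.755 [0.4848 0.2516 0.1531] [-2.1865 -6.1296 -3.9331] [-1.1282  0.4966 -0.0184] 19.44
1.82 1.815 [0.4849 0.2515 0.1531] [-2.0192 -6.0315 -3.2808] [-1.0898  0.453   0.0057] 19.69
1.87 1.865 [0.4849 0.2515 0.1532] [-2.1745 -5.2526 -3.7759] [-1.1982  0.443  -0.1379] 19.94
```

```bash
python3 - <<'E'
from h import *
np.set_printoptions(precision=4,suppress=True)
c=np.array([.4856,.2525,.1535])
for y in [1.92,1.97,2.02,2.07]:
    robot.move_ptp(c,down(y)); s=robot.state(); t=s["tcp_rot"][:,1]
    print(round(y,2),round(float(np.arctan2(t[1],t[0])),3),s["position"],s["moment"],round(s["grip_width"],4),round(s["clock"],2))
    if abs(s["moment"][2])>.4: break
snap("wrist","t1"); im=load("t1")[0]
cv2.imwrite("pics/m6.png",im)
E
```

```text
1.92 1.915 [0.4849 0.2514 0.1532] [-1.2069  0.4435 -0.1851] 0.013 20.19
1.97 1.965 [0.4848 0.2514 0.1532] [-1.2508  0.4576 -0.1669] 0.0131 20.44
2.02 2.015 [0.4849 0.2514 0.1532] [-1.2832  0.4506 -0.157 ] 0.0126 20.69
2.07 2.065 [0.4849 0.2513 0.1532] [-1.3652  0.4088 -0.2248] 0.0129 20.94
```

View pics/m6.png

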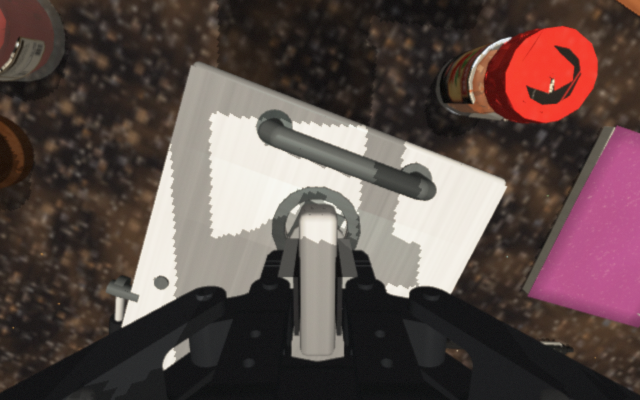

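```bash
python3 - <<'E'
from h import *
np.set_printoptions(precision=4,suppress=True)
c=np.array([.4849,.2514,.1535])
for y in [1.95,1.8,1.7,1.62]:
    robot.move_ptp(c,down(y)); s=robot.state(); print(y,s["position"],s["ft_force"],s["moment"])
for z in [.156,.159,.163,.168,.175,.185]:
    robot.move_straight(np.array([*c[:2],z]),velocity=.04); s=robot.state(); print(z,s["position"],s["ft_force"],s["moment"],round(s["grip_width"],4),round(s["clock"],2))
    if s["ft_force"][2]<-15: break
E
```

```text
1.95 [0.4847 0.251  0.1534] [-1.2814 -3.829  -4.1183] [-1.0123  0.3419 -0.1765]
1.8 [0.4849 0.2514 0.1536] [-2.0488 -2.7405 -1.7851] [-0.8846  0.4192 -0.0772]
1.7 [0.4852 0.2517 0.1538] [-2.4608 -2.6361 -1.4702] [-0.6735  0.3873 -0.0642]
1.62 [0.4854 0.252  0.1539] [-1.3546 -1.     -1.2541] [-0.3312  0.3329 -0.0316]
0.156 [0.4854 0.2519 0.1566] [-1.4107 -1.1612  0.688 ] [-0.1528  0.3301 -0.0357] 0.0128 22.26
0.159 [0.4853 0.2518 0.1595] [-1.2098 -0.7475  1.1129] [-0.0332  0.2292  0.0424] 0.0129 22.51
0.163 [0.4853 0.2517 0.1634] [-0.1632  0.2204 -0.5492] [0.0639 0.1109 0.0048] 0.0129 22.76
0.168 [0.4855 0.2516 0.1685] [-0.1909  0.1527 -1.7961] [-0.0165 -0.0188 -0.0054] 0.0129 23.03
0.175 [0.4852 0.2516 0.1754] [-0.0108 -0.3302 -0.7337] [-0.0373 -0.0208  0.0381] 0.0128 23.36
0.185 [0.4852 0.2515 0.1854] [-0.6686 -0.0761  0.2466] [-0.0297  0.0128  0.0145] 0.0128 23.76
```

```bash
python3 - <<'E'
from h import *
robot.move_straight(np.array([.4852,.2515,.30]),velocity=.2)
robot.move_ptp(np.array([.47,.18,.30]),down(.1)); robot.hold(.1); im,C=snap("wrist","v1"); print(robot.state()["clock"],robot.state()["position"])
u,v=[int(round(x)) for x in proj(C,np.array([.4862,.2527,.097]))]; print(u,v)
im=im[:,:,::-1]
a=cv2.resize(im[v-33:v+33,u-33:u+33],(500,500),interpolation=cv2.INTER_CUBIC);b=cv2.resize(im[190:400,230:400],(0,0),fx=500/210,fy=500/210)[:, :300]
cv2.imwrite("pics/m7.png",np.hstack([a,b]))
E
```

```text
25.9 [0.46994684 0.18018585 0.29969812]
344 95
```

View pics/m7.png

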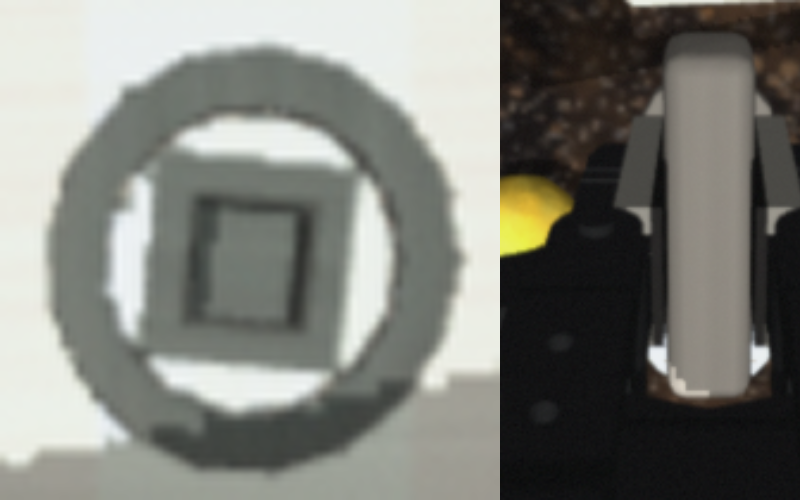

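The picture shows the lock square turned to about 81° relative to the unit, so it is at its stop. The key still sits straight in the pads. I'll hang it back in the middle slot.

```bash
python3 - <<'E'
from h import *
np.set_printoptions(precision=4,suppress=True)
c=np.array([.506,-.2297])
robot.move_ptp(np.array([*c,.30]),down(-.3526))
robot.move_straight(np.array([*c,.17]),velocity=.15); robot.hold(.2); f0=robot.state()["ft_force"]
for z in [.155,.145,.135,.125,.118,.1145,.112,.1105]:
    robot.move_straight(np.array([*c,z]),velocity=.05); s=robot.state(); f=s["ft_force"]-f0; print(z,s["position"],f)
    if abs(f[2])>8 or np.linalg.norm(f[:2])>8: break
print(s["clock"])
E
```

```text
0.155 [ 0.5056 -0.2295  0.1544] [-0.4287 -0.087   0.9012]
0.145 [ 0.5056 -0.2295  0.1445] [-0.2711 -0.408  -0.0915]
0.135 [ 0.5056 -0.2295  0.1345] [-0.5944 -1.5844  0.8692]
0.125 [ 0.5056 -0.2295  0.1245] [ 0.8282 -0.5762  0.2492]
0.118 [ 0.5057 -0.2295  0.1176] [-0.1992 -0.544  -0.1229]
0.1145 [ 0.5058 -0.2296  0.1143] [-0.0965 -0.2951  0.3983]
0.112 [ 0.5059 -0.2297  0.1119] [-0.6557  0.3222 -0.9168]
0.1105 [ 0.5063 -0.2298  0.111 ] [-0.9712  0.388   3.9806]
31.1833
```

```bash
cat >> h.py <<'E'
YU=.124; UX=np.array([np.cos(YU),np.sin(YU),0]); UY=np.array([-np.sin(YU),np.cos(YU),0])
HINGE=np.array([.4858,.2523,0])+.120*UX+np.array([0,0,.094])
from scipy.spatial.transform import Rotation as Ro
def barpose(th,tilt):
    B=HINGE+Ro.from_rotvec(UY*th).apply(-.163*UX+np.array([0,0,.032]))
    return B,Ro.from_rotvec(UY*tilt).as_matrix()@down(YU)
E
python3 - <<'E'
from h import *
np.set_printoptions(precision=4,suppress=True)
claw.release(); robot.hold(.1)
p=robot.state()["position"]
robot.move_straight(np.array([.506,-.2297,.18]),velocity=.08)
robot.move_straight(np.array([.506,-.2297,.27]),velocity=.2); robot.hold(.1)
im,C=snap("wrist","w1"); tp,_=snap("scene","w2"); print(robot.state()["clock"])
im=im[:,:,::-1]; tp=tp[:,:,::-1]
cv2.imwrite("pics/m8.png",np.hstack([cv2.resize(im[60:360,150:450],(400,400)),cv2.resize(tp[200:300,340:440],(400,400))]))
for th in np.arange(0,1.3,.1):
    B,R=barpose(th,.5*th); s=solver.inverse_kinematics(B,R); print(round(th,1),B,None if s is None else np.round(s,2))
B,R=barpose(1.2,.6); print(solver.inverse_kinematics(B-R[:,2]*.08,R))
E
```

```text
33.8
0.0 [0.4431 0.247  0.126 ] [ 0.43  0.34  1.81 -0.    0.99  0.3 ]
0.1 [0.4471 0.2475 0.1421] [0.41 0.35 1.75 0.02 1.1  0.28]
0.2 [0.4527 0.2482 0.1577] [0.4  0.36 1.68 0.03 1.2  0.26]
0.3 [0.4597 0.2491 0.1727] [0.39 0.37 1.62 0.04 1.3  0.25]
0.4 [0.4683 0.2501 0.1869] [0.38 0.39 1.55 0.05 1.39 0.24]
0.5 [0.4782 0.2513 0.2002] [0.37 0.42 1.48 0.06 1.49 0.23]
0.6 [0.4893 0.2527 0.2124] [0.36 0.45 1.41 0.07 1.58 0.22]
0.7 [0.5016 0.2543 0.2235] [0.35 0.48 1.33 0.08 1.67 0.22]
0.8 [0.515  0.2559 0.2332] [0.34 0.52 1.26 0.08 1.76 0.21]
0.9 [0.5292 0.2577 0.2416] [0.33 0.56 1.18 0.09 1.85 0.21]
1.0 [0.5442 0.2596 0.2484] [0.32 0.6  1.1  0.1  1.93 0.21]
1.1 [0.5598 0.2615 0.2538] [0.31 0.65 1.01 0.11 2.02 0.21]
1.2 [0.5759 0.2635 0.2575] [0.3  0.7  0.93 0.12 2.1  0.21]
[0.2956 0.754  0.6653 0.131  2.3111 0.2307]
```

View pics/m8.png

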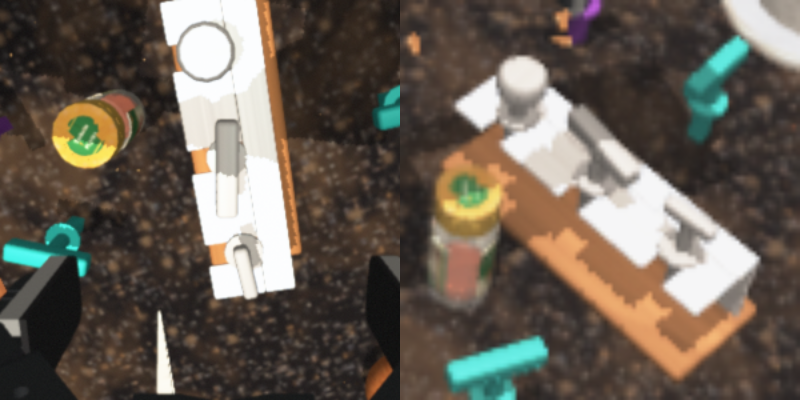

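The key hangs upright in the middle slot again, let go; the other keys and the jar are undisturbed. Next is the cover.

```bash
python3 - <<'E'
from h import *
np.set_printoptions(precision=4,suppress=True)
B,R=barpose(0,0)
robot.move_straight(robot.state()["position"]+np.array([0,0,.05]),velocity=.2)
robot.move_ptp(B+np.array([0,0,.17]),R)
robot.move_straight(B+np.array([0,0,.04]),velocity=.15)
robot.move_straight(B,velocity=.08); show("at bar")
claw.close(); show("closed")
if robot.state()["grip_width"]<.006: raise SystemExit("missed")
for th in np.arange(.1,1.16,.1):
    B,R=barpose(th,.5*th)
    robot.move_straight(B,R,velocity=.06); s=robot.state(); print(round(th,1),s["position"]-B,s["ft_force"],round(s["grip_width"],4),round(s["clock"],2))
    if np.linalg.norm(s["ft_force"])>60 or s["grip_width"]<.006: break
im,_=snap("scene","c1")
E
```

```text
at bar [ 0.3253 -0.1549  0.5152] [-0.014  -0.0206  0.0368] [0.4433 0.2471 0.1262] 0.0854 37.6083
closed [-0.2655 -1.0184  2.8993] [-0.0376  0.1341  0.0878] [0.4432 0.247  0.1262] 0.0074 38.3083
0.1 [-0.0003  0.     -0.0009] [ 1.0768  0.7399 -6.1359] 0.0074 38.73
0.2 [-0.0005  0.     -0.0007] [ 0.6825  1.6453 -6.0456] 0.0077 39.16
0.3 [-0.0004  0.0001 -0.0002] [-0.5004  1.4434 -2.4968] 0.0076 39.58
0.4 [-0.0007  0.0001 -0.0004] [-1.9167  2.8928 -4.2516] 0.0073 40.01
0.5 [-0.0005  0.0003  0.0002] [-2.7835  2.8542 -0.2389] 0.0075 40.43
0.6 [-0.0007  0.0003  0.0002] [-4.4923  3.9808 -0.476 ] 0.0076 40.86
0.7 [-0.0004  0.0005  0.0007] [-5.5168  3.3516  1.204 ] 0.0076 41.28
0.8 [-0.0005  0.0007  0.0009] [-3.3525  3.4367  2.512 ] 0.0075 41.71
0.9 [-0.0007  0.0008  0.001 ] [-5.4164  4.1966  3.3037] 0.0077 42.13
1.0 [0.     0.0011 0.0016] [-2.3594  4.2777  6.2067] 0.0076 42.56
1.1 [-0.0002  0.0012  0.0016] [-3.5962  4.7146  5.3245] 0.0074 42.98
```

```bash
python3 - <<'E'
from h import *
im=load("c1")[0]; cv2.imwrite("pics/m9.png",cv2.resize(im[60:260,150:400],(750,600)))
E
```

```text
(no output)
```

View pics/m9.png

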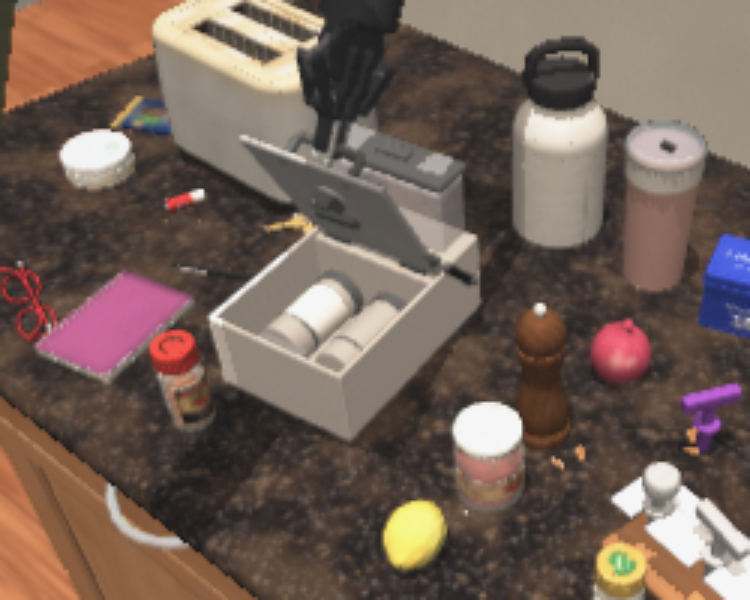

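The cover is held at about 1.1 rad, past the strut's dead centre. I'll let go and back out along the tool axis.

```bash
python3 - <<'E'
from h import *
np.set_printoptions(precision=4,suppress=True)
claw.release(); show("rel")
s=robot.state(); p=s["position"]-s["tcp_rot"][:,2]*.09
robot.move_straight(p,velocity=.12); show("back")
robot.move_straight(p+np.array([-.06,0,.06]),velocity=.2); robot.hold(.8); show("away")
a,_=snap("scene","f1"); b,_=snap("top","f2"); a=a[:,:,::-1]; b=b[:,:,::-1]
cv2.imwrite("pics/m10.png",np.hstack([cv2.resize(a[60:300,150:450],(500,400)),cv2.resize(b[100:280,160:295],(300,400))]))
E
```

```text
rel [ 3.1001  0.7076 -3.1576] [-0.0477 -0.7524  0.0332] [0.5601 0.2612 0.253 ] 0.0856 43.7667
back [-0.1855 -0.8015  0.1679] [-0.0226 -0.2434  0.0106] [0.6061 0.2671 0.3297] 0.0854 44.6583
away [0.27   0.0631 0.541 ] [ 0.0331 -0.2639  0.0019] [0.5468 0.2671 0.3898] 0.0854 46.0333
```

View pics/m10.png

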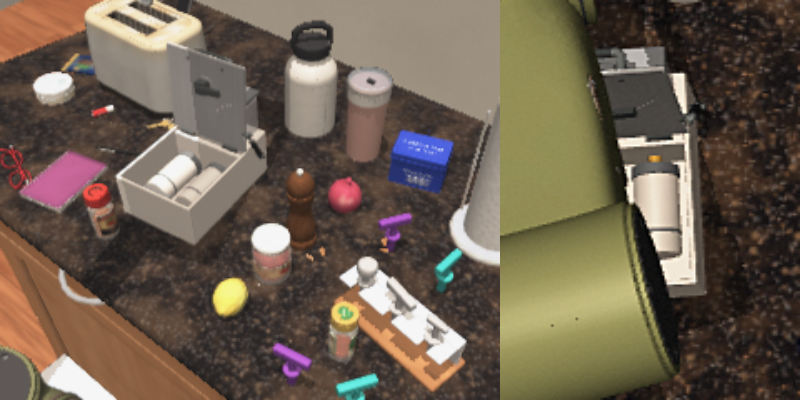

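```bash
python3 - <<'E'
from h import *
C=load("f1")[1]; ok=[]
for (X,Y),s in [((168,44),.085),((245,70),-.085)]:
    o,d=ray(C,150+X*.6,60+Y*.6); t=((HINGE+s*UY-o)@UY)/(d@UY); q=o+d*t-HINGE
    ok.append(float(np.arctan2(q[2],-(q@UX)))); print("angle",ok[-1],np.linalg.norm([q@UX,q[2]]))
if min(ok)>1.5: print(finish_job())
E
```

```text
angle 1.6842231018087965 0.17082253093875546
angle 1.6874076653280705 0.17286589382614656
the job is handed in; nothing more can be done
None
```

The job is handed in at about 46 s of the 67 s allowed. I turned the lock to its stop (about 1.42 rad in the image), hung the panel key back in the middle slot, and the cover snapped open to about 1.65–1.68 rad by camera.

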